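Pull the filter cartridge of the bench vacuum pump

ROBOT

A 6-joint arm with a two-finger parallel gripper is mounted at the origin on a cart in front of the work surface, level with it; the furniture and walls round the work are solid. World frame = base frame: x ahead of the robot, y to its left, z up, the work surface at z = 0. Lengths are in mm, angles in rad, forces in N, time in s.
With the tool pointing down it reaches from about 350 to 875 mm from the base axis. Payload 4.2 kg.
Tool frame: the origin (TCP) lies at the very end of the fingers, on their centre line; the grasp point (between the pads) lies 19 mm behind it; z points along the fingers, y is the line along which they close (so a half turn about z gives the same grasp; the last joint's range is limited). The gripper opens to 85 mm and grips with 20 to 120 N. Pads are 22 mm wide; open, the fingers measure 114 mm over their backs; the gripper's body (76 mm by 85 mm) begins 54 mm behind the grasp point. The pads swing forward as they close: fully open they stand 13 mm farther back than shut.
Start: joints at [-0.92, 0.385, 0.008, 0, -1.194, -0.259], TCP at [238.671, -577.612, 231.312] pointing down, gripper open.
Joint ranges: [-3.14, 3.14], [-1.21, 2.06], [-1.07, 1.41], [-3.16, 2.05], [-2.99, -0.16], [-3.1, 3.1]. Speed limits (rad/s): [2.79, 2.79, 3.14, 3.14, 3.14, 3.14].

INTERFACE

Orientations are given as a unit quaternion [x, y, z, w].
In Python, from bench import arm, optics gives the robot as it stands. The module is installed in compiled form; this text tells all that it offers.
- The arm moves only by the tool step_arm, never from a script. Its argument "motion" is a list of rows, each an object with "dr": the turn, a rotation vector about the tool's x, y, z in units of 8 degrees (1.0 is 8 degrees), a list of three; "slide": the shift along the tool's x, y, z in mm, a list of three; "jaw": the finger opening in mm, from 0 to 85.4. A call has exactly 8 rows; each row is the pose to reach, as a shift and turn from the pose commanded when the call began, along the tool's axes at that moment; what a row does not reach only later rows make up. A row lasts 1/8 s, in which the tool goes at most 62.5 mm and 10.7 degrees, less where a joint would pass 70% of its speed; a pose out of reach is approached as far as the arm can. A call with a gripper value outside its range is refused whole. The fingers move at their own pace and stop on an object; the grip force is fixed at half the most. Time passes only in rows, so rows that repeat a pose let the fingers close, or fill a call up. It gives the time, the measured TCP pose, the force, the opening and the grip force at its end, in the units of the state.
- arm.read_state(): the state, without advancing time (a new reading comes with each control period).
- optics.get_image(name): name is "scene" or "top"; returns the picture (400x640x3 uint8, blue, green, red); there is no depth.
- optics.camera_info(name): a dict with "camera_matrix" (3x3 intrinsics, pixels), "view" (4x4, takes a point from world to camera coordinates). Camera axes: x right, y up, looking along -z (the intrinsics and any distortion apply to the point x, -y, -z); pixel columns grow to the right and rows downward; lengths in mm; the calibration is good to about 2 mm. A picture is of the moment at which its call begins. camera_info takes no time and is no camera call.
- arm.job_done(): hands the job in; it is judged then, once.
The state is a dict: "clock": time; "joints": joint angles; "joint_vel": joint speeds; "joint_efforts": joint torques, N m; "position": TCP position; "ee_rot": TCP orientation; "contact_force": force on the tool from outside, world axes, zero at the start; "wrist_torque": the same for the moment, N m; "gripper_width": finger opening in mm; "grasp_force": force on a finger pad.
Only numpy, scipy, OpenCV 4.12 (cv2) and the standard library are available. Lean on these libraries where they do the work, as an engineer would, in place of code of your own. Each camera call takes 0.05 s, during which the arm holds its last target. There are 200 camera calls.

TASK

Shut the bench vacuum pump down so that its filter can be changed: press its square stop key fully down and let it come up, then press its round vent key the same way, and only then lift the hinged cover by its handle and swing it back until it stays open. Draw the filter cartridge that was hidden underneath up out of its slot by the grip tab, keeping it upright, and finish holding it upright, still and lined up lengthwise over the middle of the steel tray, about a hand's breadth (10 cm) clear above it. The program ends with the cartridge still in the gripper and the cover left open; do not shift the timer, petri dish or small beaker.

Things in the scene. Friction and masses are not known exactly. Their poses are not given: they have to be found in the camera images.
- pump: Bench vacuum pump, white box 180 deep (x) x 170 wide (y) x 85 mm high, fixed. Origin on its underside, mid-width, 100 mm behind its front face; -x is its front (keys, towards the robot), +y its left seen from the robot, z up. Flat deck at z = 85 mm: keys along the front, grey cover behind. Filter slot in the deck under the cover: 22 (x) x 72 mm (y), centred at x = +28, y = 0, floor at z = 20 mm.
- stop_top (a point): Centre of the top face of the stop key: white square key 26 x 26 mm with a small raised square, front left on the pump, standing 11 mm proud of the deck. Pressed straight down.
- stop_key (a joint): Stop key travel in m: 0 up, 0.005 fully down. Spring: about 2 N to start, 5 N fully down; comes up by itself.
- vent_top (a point): Centre of the top face of the vent key: white round key 22 mm across with a small raised arrow, front right on the pump, 84 mm to the right of the stop key, standing 11 mm proud of the deck. Pressed straight down.
- vent_key (a joint): Vent key travel in m: 0 up, 0.005 fully down. Same spring as the stop key.
- hood_handle (a point): Centre of the bar of the cover's steel bow handle. The bar is 8 mm thick, runs along the pump's y, is free for 42 mm between its legs and stands 27 mm (bar centre) above the top of the cover, near its front edge. The point and its axes turn with the cover.
- hood_hinge (a point): Point on the cover's hinge axis, which runs along the pump's y at the rear of the deck (pump x = +74, z = 86 mm). Handle bar when shut: 78 mm in front of and 69 mm above the axis. Axes as the pump's.
- hood (a joint): Angle of the grey cover, a hollow hood 92 (x) x 112 (y) x 42 mm high with 3 mm walls, in rad: 0 shut, about 1.57 standing on its rear edge, 2.0 at its stop, swung back. Its front edge rises and swings away from the keys. The hinge is stiff (0.07 N m): the cover stays at any angle where it is left, and may also be pushed from inside.
- cartridge: Filter cartridge, loose, standing in the pump's slot under the cover, 2 mm play on each side. White frame with paper pleats 18 (x) x 68 (y) x 66 mm high, and a grip tab on top of it. Origin at the centre of its underside, axes parallel to the pump's, z up; about 0.09 kg.
- cartridge_mid (a point): Centre of the cartridge, half-way up its 102 mm (51 mm above its underside).
- cartridge_tab (a point): Middle of the cartridge's grip tab, which is 10 mm thick (x), 36 wide (y) and 36 mm high; this point is 92 mm above the underside and 10 mm below the top of the tab. With the cartridge in its slot the whole tab stands above the pump's deck (this point 27 mm above it).
- tray: Narrow steel instrument tray, fixed, 90 (x) x 150 (y, its length) x 22 mm high, 2 mm walls, on the bench. Origin at the centre of its underside.
- tray_mid (a point): Middle of the tray's inner floor, 2 mm above the bench.
- timer: Bystander: white lab timer 62 x 62 x 20 mm, origin at the centre of its underside. Leave alone.
- petri: Bystander: closed petri dish, 58 mm across, 15 mm high, origin at the centre of its underside. Leave alone.
- beaker: Bystander: small beaker, 46 mm across, 57 mm high, origin at the centre of its underside. Leave alone.

How it is judged (in metres and radians):
On the way, in this order (a step that is already met when the one before it is completed fails the run):
1. the stop key is pressed down, with the vent key up and the cover shut (value of joint stop_key above 0.004 m and value of joint vent_key below 0.001 m and value of joint hood below 0.08 rad), for 0.05 s.
2. the vent key is pressed down after it, with the stop key up again and the cover still shut (value of joint vent_key above 0.004 m and value of joint stop_key below 0.001 m and value of joint hood below 0.08 rad), for 0.05 s.
3. the cover is swung open with the cartridge still in its slot (value of joint hood above 1.45 rad and z of cartridge_mid in the frame of pump below 0.08 m), for 0.2 s.
4. the cartridge is drawn right out of the slot, upright and in the gripper (z of cartridge_mid in the frame of pump above 0.138 m and angle between cartridge's own z axis and vertical below 0.35 rad and contact force between the fingers and cartridge above 0.5 N), for 0.1 s.
At the end, for the whole second after the job is handed in: Cartridge held still in the fingers, touching nothing else, centre within 30 mm of mid-tray seen from above, lengthwise within 15 degrees, upright within 11 degrees, its centre 120 to 230 mm above the bench; cover open beyond 1.45 rad, both keys up (horizontal distance between cartridge_mid and tray_mid below 0.03 m and angle between the y axis of cartridge and the y axis of tray, either way round below 0.26 rad and angle between cartridge's own z axis and vertical below 0.2 rad and height (world z) of cartridge_mid between 0.12 and 0.23 m and linear speed of cartridge below 0.03 m/s and contact force between the fingers and cartridge above 0.5 N and contact force between cartridge and tray below 0.1 N and value of joint hood above 1.45 rad and value of joint each of stop_key, vent_key below 0.001 m); the arm keeps its last pose, push and grip.
It fails at once if both keys held down at once (value of joint each of stop_key, vent_key above 0.003 m).
It fails at once if the cartridge is tipped over (angle between cartridge's own z axis and vertical above 0.6 rad).
It fails at once if a bystander is shifted by more than 25 mm (distance of any of timer, petri, beaker from where it was at the start of the episode above 0.025 m).
It also fails if it takes over 59 s, if anything falls off the work surface, if the arm or the gripper's body presses on something with over 40 N, if the wrist force passes 120 N, or if a joint passes its speed limit or range.

## Working session

There is one attempt and no reset: what is moved stays moved. The work goes in short steps, Python scripts to look and compute and a tool call to move; the robot and the scene stay as the last step left them, time stands still between calls to the robot, and variables do not carry over. Pictures are saved under pics/ and viewed, at most 10 in all, crops included, and the job is handed in when it is done.

Besides the shell and the picture viewer there is one more tool, called after "Emit:" as name(argument=value, ...) on one line, values as JSON. step_arm: Moves the arm, as the interface text tells. Its arguments: {"type":"object","properties":{"motion":{"type":"array","items":{"type":"object","properties":{"dr":{"type":"array","items":{"type":"number"}},"slide":{"type":"array","items":{"type":"number"}},"jaw":{"type":"number"}}}}},"required":["motion"]}

```bash
mkdir -p pics; python3 - <<'E'
from bench import arm, optics
import cv2, numpy as np
for n in("scene","top"):
    im=optics.get_image(n); cv2.imwrite(f"pics/{n}0.png",im); i=optics.camera_info(n); print(n,{k:np.round(np.array(v),4).tolist() for k,v in i.items()})
s=arm.read_state(); print(s)
E
```

```text
scene {'camera_matrix': [[418.4541, 0.0, 320.9644], [0.0, 418.4541, 197.2908], [0.0, 0.0, 1.0]], 'view': [[0.8697, -0.4933, -0.0155, -552.6689], [0.3121, 0.5255, 0.7915, -78.0162], [-0.3823, -0.6932, 0.611, -1073.1072], [0.0, 0.0, 0.0, 1.0]]}
top {'camera_matrix': [[402.1081, 0.0, 324.3673], [0.0, 402.1081, 200.2585], [0.0, 0.0, 1.0]], 'view': [[-0.001, -1.0, 0.0049, -299.6226], [0.9975, -0.0007, 0.0707, -464.8387], [-0.0707, 0.0049, 0.9975, -933.9405], [0.0, 0.0, 0.0, 1.0]]}
{'clock': 0.1, 'joints': array([-9.20370797e-01,  3.85478275e-01,  6.73897384e-03, -4.48673584e-04,
       -1.19402695e+00, -2.58611841e-01]), 'joint_vel': array([ 1.12150630e-03, -1.19274995e-03,  3.42855099e-03,  1.58335295e-03,
       -2.91806900e-05,  2.34013352e-03]), 'joint_efforts': array([-3.33402859e-04, -3.93318701e+01,  1.88929439e+01,  4.19786900e+00,
       -2.59979177e-03,  5.25939569e-06]), 'position': array([ 238.48040322, -577.12674753,  230.32059336]), 'ee_rot': array([-1.94574853e-01,  9.80887156e-01,  9.76508087e-04, -2.45078504e-04]), 'contact_force': array([0.12639625, 0.2233474 , 0.42258041]), 'wrist_torque': array([-0.00463259,  0.00831966,  0.02237903]), 'grasp_force': 0.0, 'gripper_width': 85.24720977781622}
```

View pics/scene0.png

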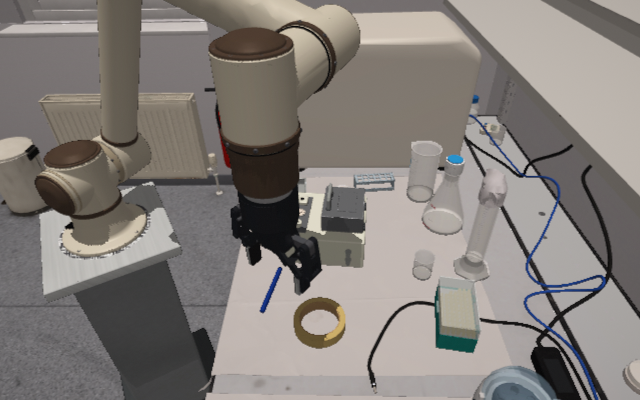

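View pics/top0.png

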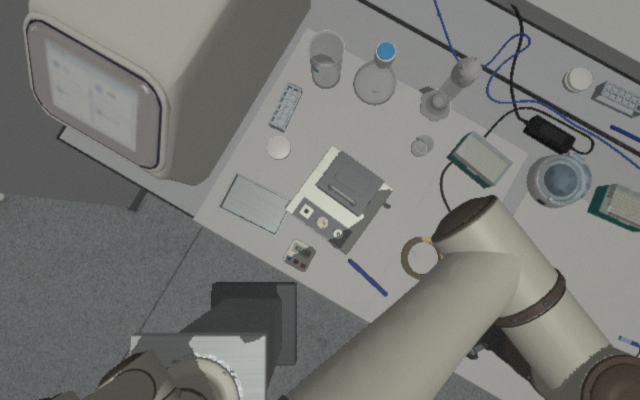

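The top view shows the pump around (340,200), the keys near (307,211) and (338,233), the tray around (255,203), the timer at (298,255), the petri dish at (278,147) and the beaker at (421,146). I'll zoom in.

```bash
cat > h.py <<'E'
import numpy as np, cv2
from bench import arm, optics
from scipy.spatial.transform import Rotation as R
def ray(n,u,v,z):
    i=optics.camera_info(n);K=np.array(i["camera_matrix"]);V=np.array(i["view"])
    d=np.linalg.inv(K)@[u,v,1];d=V[:3,:3].T@(d*[1,-1,-1]);c=-V[:3,:3].T@V[:3,3]
    return c+d*(z-c[2])/d[2]
def proj(n,p):
    i=optics.camera_info(n);K=np.array(i["camera_matrix"]);V=np.array(i["view"])
    q=K@((V[:3,:3]@p+V[:3,3])*[1,-1,-1]);return q[:2]/q[2]
E
python3 - <<'E'
import cv2
im=cv2.imread("pics/top0.png")[135:275,205:405]
cv2.imwrite("pics/crop.png",cv2.resize(im,None,fx=4,fy=4,interpolation=cv2.INTER_CUBIC))
g=cv2.imread("pics/top0.png",0)
from h import *
for u,v,z in((307,211,96),(338,233,96),(322,222,96)):print(ray("top",u,v,z).round(1))
E
```

```text
[ 435.7 -262.    96. ]
[ 388.2 -329.    96. ]
[ 411.9 -294.5   96. ]
```

View pics/crop.png

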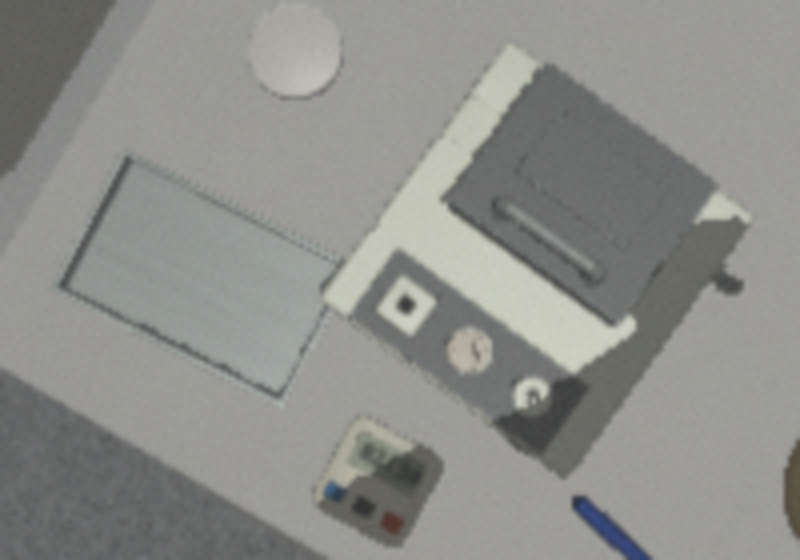

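Crop readings (full px = crop/4 + (205,135)):
- Stop key (406,304), vent key (533,396)
- Handle bar ends (500,205) and (599,273)
- Deck corners (512,43), (322,290), (748,218), (562,478)
- Tray corners (128,157), (62,287), (280,400), (343,262)

```bash
python3 - <<'E'
from h import *
c=lambda u,v,z:ray("top",(u+.5)/4+204.5,(v+.5)/4+134.5,z)[:2]
S=c(406,304,96);Vt=c(533,396,96);h1=c(500,205,155);h2=c(599,273,155)
yaw=lambda d:np.degrees(np.arctan2(-d[0],d[1]))
print("S",S,"V",Vt,np.linalg.norm(S-Vt),yaw(S-Vt)); H=(h1+h2)/2
print("H",H,np.linalg.norm(h1-h2),yaw(h1-h2))
D=[c(*p,85) for p in((512,43),(322,290),(562,478),(748,218))]
print("deck",[np.linalg.norm(D[i]-D[(i+1)%4]).round(1) for i in range(4)],np.mean(D,0),yaw(D[0]-D[3]),yaw(D[1]-D[2]))
T=[c(*p,22) for p in((128,157),(62,287),(280,400),(343,262))]
print("tray",[np.linalg.norm(T[i]-T[(i+1)%4]).round(1) for i in range(4)],np.mean(T,0),yaw(T[0]-T[3]),yaw(T[1]-T[2]))
for n,p,z in(("timer",(378,480),20),("petri",(296,50),15)):print(n,c(*p,z))
print("beaker",ray("top",421,146,40)[:2])
# pump frame from keys mean and handle
for th in(33,34,35,36):
    r=np.radians(th);ex=np.array([np.cos(r),np.sin(r)]);ey=np.array([-np.sin(r),np.cos(r)])
    d=H-(S+Vt)/2; print(th,"handle rel keys mid",d@ex,d@ey,"deckc rel keys",(np.mean(D,0)-(S+Vt)/2)@ex)
print("scene check",proj("scene",np.r_[H,155]),proj("scene",np.r_[S,96]))
s=arm.read_state();print(R.from_quat(s["ee_rot"]).as_matrix().round(3))
E
```

```text
S [ 436.52851767 -260.13046239] V [ 386.83961308 -328.69158837] 84.67358049376516 -35.93229916857271
H [ 466.752346   -335.01801166] 60.75831948545522 -34.67339393935861
deck [np.float64(172.3), np.float64(166.4), np.float64(175.5), np.float64(162.3)] [ 463.25293116 -331.08815069] -36.94267541445332 -38.02197717713322
tray [np.float64(85.5), np.float64(144.5), np.float64(88.7), np.float64(141.6)] [ 456.31061911 -137.93915967] -26.073347898180206 -27.288665571026474
timer [ 337.14468862 -240.93351494]
petri [ 592.21209077 -190.76151968]
beaker [ 589.73122185 -525.53620343]
33 handle rel keys mid 24.0679963654183 -64.04821946762243 deckc rel keys 23.273495820354814
34 handle rel keys mid 22.9465351352626 -64.45850906827334 deckc rel keys 22.242939116905482
35 handle rel keys mid 21.818084168216636 -64.84916398263846 deckc rel keys 21.205606998728975
36 handle rel keys mid 20.682987201376505 -65.2200652134465 deckc rel keys 20.16181544723731
scene check [328.27080507 190.81665617] [301.66322215 198.32533242]
[[-0.924 -0.382 -0.001]
 [-0.382  0.924  0.002]
 [ 0.     0.002 -1.   ]]
```

The sizes agree: keys 84.7 mm apart, handle 68 mm behind the keys. Pump yaw is about -36° and the tray's about -26.7°. I'll move over the stop key now.

Emit:
step_arm(motion=[{"slide":[-38,27,0],"dr":[0,0,-0.5],"jaw":0},{"slide":[-76,54,0],"dr":[0,0,-1],"jaw":0},{"slide":[-114,81,0],"dr":[0,0,-1.5],"jaw":0},{"slide":[-152,109,0],"dr":[0,0,-2],"jaw":0},{"slide":[-190,136,0],"dr":[0,0,-2.5],"jaw":0},{"slide":[-228,163,0],"dr":[0,0,-3],"jaw":0},{"slide":[-266,190,0],"dr":[0,0,-3.5],"jaw":0},{"slide":[-304,217.6,0],"dr":[0,0,-3.94],"jaw":0}])

```text
clock: 1.1
position: [437.0, -258.9, 231.0]
ee_rot: [-0.455, 0.891, 0.0, -0.0]
contact_force: [0.3, 0.2, -0.3]
gripper_width: -0.3
grasp_force: 0.0
```

Emit:
step_arm(motion=[{"slide":[0,0,30],"dr":[0,0,0],"jaw":0},{"slide":[0,0,60],"dr":[0,0,0],"jaw":0},{"slide":[0,0,85],"dr":[0,0,0],"jaw":0},{"slide":[0,0,106],"dr":[0,0,0],"jaw":0},{"slide":[0,0,116],"dr":[0,0,0],"jaw":0},{"slide":[0,0,116],"dr":[0,0,0],"jaw":0},{"slide":[0,0,116],"dr":[0,0,0],"jaw":0},{"slide":[0,0,116],"dr":[0,0,0],"jaw":0}])

```text
clock: 2.1
position: [437.1, -260.6, 116.2]
ee_rot: [-0.454, 0.891, -0.001, 0.001]
contact_force: [-0.6, 0.1, 0.9]
gripper_width: -0.2
grasp_force: 0.0
```

```bash
python3 - <<'E'
from h import *
s=arm.read_state();print(s["clock"],s["position"],s["contact_force"],s["joints"].round(2),s["gripper_width"]);print(R.from_quat(s["ee_rot"]).as_matrix().round(3))
a=optics.get_image("top")[135:275,205:405];b=optics.get_image("scene")[140:280,230:430]
cv2.imwrite("pics/k.png",cv2.resize(np.vstack([a,b]),None,fx=2.1,fy=2.1,interpolation=cv2.INTER_CUBIC))
E
```

```text
2.1 [ 437.05934826 -260.56477832  116.16608829] [-0.62514361  0.1403613   0.92962607] [-0.22  0.31 -0.43  0.   -0.83 -0.41] -0.1518883302811801
[[-0.588 -0.809  0.002]
 [-0.809  0.588 -0.   ]
 [-0.001 -0.002 -1.   ]]
```

View pics/k.png

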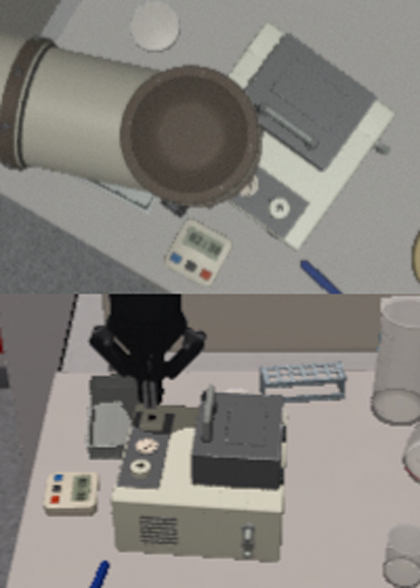

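The fingers stand over the stop key (lower crop, about (150,415)). Pressing it.

Emit:
step_arm(motion=[{"slide":[0,0,12],"dr":[0,0,0],"jaw":0},{"slide":[0,0,18],"dr":[0,0,0],"jaw":0},{"slide":[0,0,21],"dr":[0,0,0],"jaw":0},{"slide":[0,0,24],"dr":[0,0,0],"jaw":0},{"slide":[0,0,26],"dr":[0,0,0],"jaw":0},{"slide":[0,0,26],"dr":[0,0,0],"jaw":0},{"slide":[0,0,26],"dr":[0,0,0],"jaw":0},{"slide":[0,0,26],"dr":[0,0,0],"jaw":0}])

```text
clock: 3.2
position: [436.0, -260.3, 91.0]
ee_rot: [-0.454, 0.891, 0.0, -0.0]
contact_force: [-5.8, 5.3, 13.8]
gripper_width: -0.2
grasp_force: 6.7
```

13.8 N at z=91 means the key is fully down on its stop. Next is the vent key: up, 84 mm along tool +x, then down.

Emit:
step_arm(motion=[{"slide":[0,0,-15],"dr":[0,0,0],"jaw":0},{"slide":[0,0,-30],"dr":[0,0,0],"jaw":0},{"slide":[28,0,-30],"dr":[0,0,0],"jaw":0},{"slide":[56,0,-30],"dr":[0,0,0],"jaw":0},{"slide":[84,0,-30],"dr":[0,0,0],"jaw":0},{"slide":[84,0,-24],"dr":[0,0,0],"jaw":0},{"slide":[84,0,-14],"dr":[0,0,0],"jaw":0},{"slide":[84,0,-14],"dr":[0,0,0],"jaw":0}])

```text
clock: 4.2
position: [386.9, -327.5, 102.2]
ee_rot: [-0.454, 0.891, 0.001, -0.001]
contact_force: [-0.6, -0.8, 0.8]
gripper_width: 0.3
grasp_force: 0.0
```

Emit:
step_arm(motion=[{"slide":[0,0,5],"dr":[0,0,0],"jaw":0},{"slide":[0,0,8],"dr":[0,0,0],"jaw":0},{"slide":[0,0,11],"dr":[0,0,0],"jaw":0},{"slide":[0,0,13],"dr":[0,0,0],"jaw":0},{"slide":[0,0,14],"dr":[0,0,0],"jaw":0},{"slide":[0,0,14],"dr":[0,0,0],"jaw":0},{"slide":[0,0,14],"dr":[0,0,0],"jaw":0},{"slide":[0,0,14],"dr":[0,0,0],"jaw":0}])

```text
clock: 5.2
position: [387.5, -328.1, 91.0]
ee_rot: [-0.454, 0.891, -0.0, 0.0]
contact_force: [-0.7, 5.3, 12.2]
gripper_width: -0.1
grasp_force: 6.2
```

Vent key is fully down too (12.2 N). Now up and over the handle with the jaws part open.

Emit:
step_arm(motion=[{"slide":[0,0,-40],"dr":[0,0,0],"jaw":0},{"slide":[0,0,-80],"dr":[0,0,0],"jaw":40},{"slide":[0,0,-112],"dr":[0,0,0],"jaw":40},{"slide":[-14,-23,-112],"dr":[0,0,0],"jaw":40},{"slide":[-28,-46,-112],"dr":[0,0,0],"jaw":40},{"slide":[-42,-68.5,-112],"dr":[0,0,0],"jaw":40},{"slide":[-42,-68.5,-112],"dr":[0,0,0],"jaw":40},{"slide":[-42,-68.5,-112],"dr":[0,0,0],"jaw":40}])

```text
clock: 6.2
position: [466.5, -334.6, 200.8]
ee_rot: [-0.454, 0.891, 0.0, -0.0]
contact_force: [-0.5, -0.2, -0.2]
gripper_width: 40.5
grasp_force: 0.0
```

```bash
python3 - <<'E'
from h import *
s=arm.read_state();print(s["clock"],s["position"],s["contact_force"],s["gripper_width"])
a=optics.get_image("scene")[120:260,240:400]
cv2.imwrite("pics/hd.png",cv2.resize(a,None,fx=4,fy=4,interpolation=cv2.INTER_CUBIC))
print(proj("scene",np.array([466.9,-334.8,155])),proj("scene",s["position"]))
E
```

```text
6.2 [ 466.53962932 -334.57831957  200.78541849] [-0.5051509  -0.16932437 -0.18733886] 40.47102901997301
[328.27860832 190.74542282] [327.97908304 173.63153399]
```

View pics/hd.png

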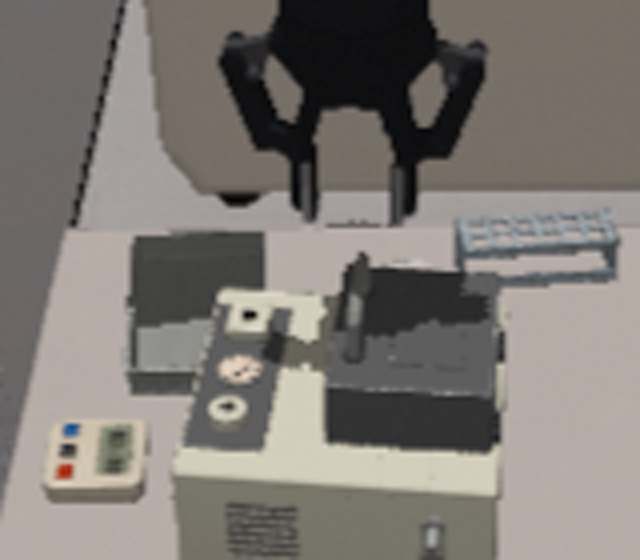

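Keys are up and the fingers straddle the bar (crop about (357,285), predicted (353,283)). Descend and grip.

Emit:
step_arm(motion=[{"slide":[0,0,20],"dr":[0,0,0],"jaw":40},{"slide":[0,0,40],"dr":[0,0,0],"jaw":40},{"slide":[0,0,52],"dr":[0,0,0],"jaw":40},{"slide":[0,0,60],"dr":[0,0,0],"jaw":40},{"slide":[0,0,60],"dr":[0,0,0],"jaw":20},{"slide":[0,0,60],"dr":[0,0,0],"jaw":5},{"slide":[0,0,60],"dr":[0,0,0],"jaw":0},{"slide":[0,0,60],"dr":[0,0,0],"jaw":0}])

```text
clock: 7.25
position: [468.4, -335.5, 142.1]
ee_rot: [-0.454, 0.891, -0.001, 0.001]
contact_force: [2.6, -3.9, -1.1]
gripper_width: 5.2
grasp_force: 58.5
```

Gripped at 58 N. Swing along the arc (radius 104 mm), first half.

Emit:
step_arm(motion=[{"slide":[0,-9,-8.4],"dr":[0,0,0],"jaw":0},{"slide":[0,-18.5,-15.8],"dr":[0,0,0],"jaw":0},{"slide":[0,-28.5,-22],"dr":[0,0,0],"jaw":0},{"slide":[0,-39,-27.2],"dr":[0,0,0],"jaw":0},{"slide":[0,-50,-31],"dr":[0,0,0],"jaw":0},{"slide":[0,-61.5,-33.7],"dr":[0,0,0],"jaw":0},{"slide":[0,-73.5,-35],"dr":[0,0,0],"jaw":0},{"slide":[0,-85.3,-35],"dr":[0,0,0],"jaw":0}])

```text
clock: 8.25
position: [537.0, -385.3, 179.2]
ee_rot: [-0.454, 0.891, -0.001, 0.0]
contact_force: [-0.5, 1.7, 3.6]
gripper_width: 5.4
grasp_force: 60.6
```

Emit:
step_arm(motion=[{"slide":[0,-11.7,1.4],"dr":[0,0,0],"jaw":0},{"slide":[0,-23.2,4.1],"dr":[0,0,0],"jaw":0},{"slide":[0,-34.3,8.1],"dr":[0,0,0],"jaw":0},{"slide":[0,-44.9,13.3],"dr":[0,0,0],"jaw":0},{"slide":[0,-54.8,19.7],"dr":[0,0,0],"jaw":0},{"slide":[0,-64,27.2],"dr":[0,0,0],"jaw":0},{"slide":[0,-71.6,34.9],"dr":[0,0,0],"jaw":0},{"slide":[0,-78.4,43.5],"dr":[0,0,0],"jaw":0}])

```text
clock: 9.25
position: [600.3, -431.4, 132.3]
ee_rot: [-0.454, 0.891, -0.0, 0.0]
contact_force: [0.7, 0.8, 4.5]
gripper_width: 5.4
grasp_force: 65.0
```

```bash
python3 - <<'E'
from h import *
s=arm.read_state();print(s["clock"],s["position"],s["contact_force"],s["gripper_width"])
a=optics.get_image("scene")[120:260,240:400]
cv2.imwrite("pics/op.png",cv2.resize(a,None,fx=4,fy=4,interpolation=cv2.INTER_CUBIC))
E
```

```text
9.25 [ 600.2777304  -431.39158731  132.2708085 ] [0.65617845 0.78070236 4.47570148] 5.419196953575207
```

View pics/op.png

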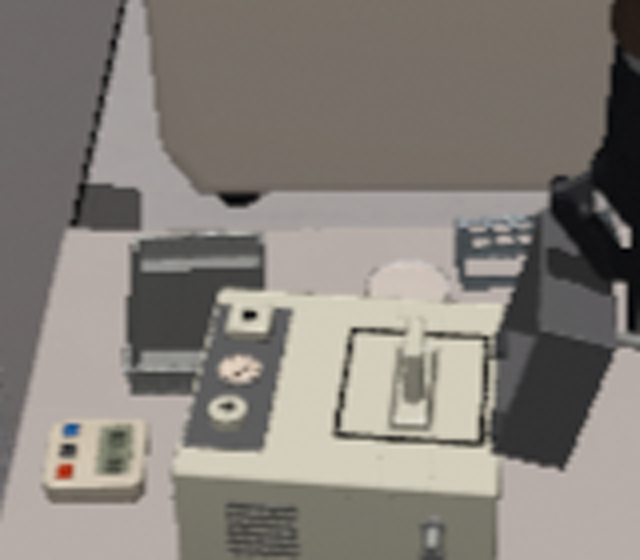

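Cover is swung past upright with the cartridge standing in its slot (tab around crop (413,370)). Release and lift straight up.

Emit:
step_arm(motion=[{"slide":[0,0,0],"dr":[0,0,0],"jaw":16},{"slide":[0,0,0],"dr":[0,0,0],"jaw":16},{"slide":[0,0,0],"dr":[0,0,0],"jaw":16},{"slide":[0,0,-15],"dr":[0,0,0],"jaw":16},{"slide":[0,0,-35],"dr":[0,0,0],"jaw":16},{"slide":[0,0,-60],"dr":[0,0,0],"jaw":16},{"slide":[0,0,-90],"dr":[0,0,0],"jaw":16},{"slide":[0,0,-120],"dr":[0,0,0],"jaw":16}])

```text
clock: 10.3
position: [599.2, -430.9, 255.3]
ee_rot: [-0.454, 0.891, -0.0, 0.0]
contact_force: [0.1, -0.8, 0.8]
gripper_width: 16.0
grasp_force: 0.0
```

```bash
python3 - <<'E'
from h import *
e=np.array([493.9,-354.1])
print(proj("scene",np.r_[e,122]),proj("scene",np.r_[e,103]),proj("scene",np.r_[e,86]))
a=optics.get_image("scene")[185:240,320:370];t=optics.get_image("top")[150:240,280:400]
cv2.imwrite("pics/tab.png",np.hstack([cv2.resize(a,(400,440),interpolation=cv2.INTER_CUBIC),cv2.resize(t,(400,300),interpolation=cv2.INTER_CUBIC).copy() if 0 else cv2.copyMakeBorder(cv2.resize(t,(400,300),interpolation=cv2.INTER_CUBIC),0,140,0,0,cv2.BORDER_CONSTANT)]))
E
```

```text
[343.03408603 203.22934794] [342.8943157 209.7564913] [342.77211167 215.46330535]
```

View pics/tab.png

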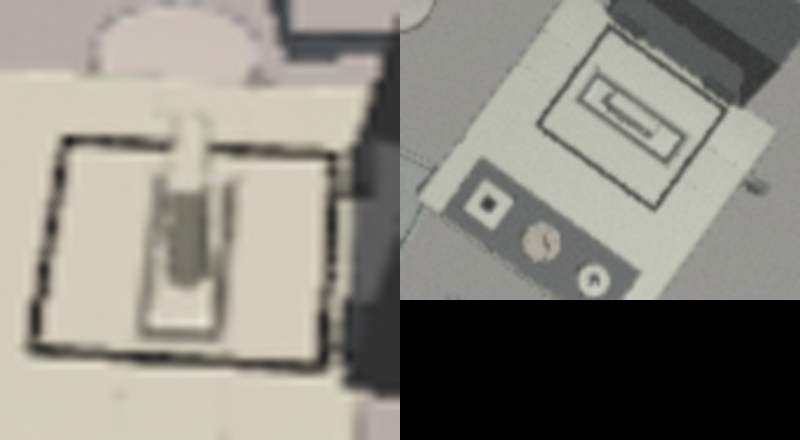

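```bash
python3 - <<'E'
from h import *
p=ray("top",350.0,184.9,85);print(p, "expected 493.9,-354.1")
s=arm.read_state();M=R.from_quat(s["ee_rot"]).as_matrix()
for q in(p[:2],[493.9,-354.1]):print(M.T@(np.r_[q,200]-s["position"]))
E
```

```text
[ 493.65160014 -356.19297749   85.        ] expected 493.9,-354.1
[  1.53234584 131.82978274  58.19257025]
[ -0.30669582 132.85938911  58.18288609]
```

Emit:
step_arm(motion=[{"slide":[0,33,0],"dr":[0,0,0],"jaw":32},{"slide":[0,66,0],"dr":[0,0,0],"jaw":32},{"slide":[0,100,0],"dr":[0,0,0],"jaw":32},{"slide":[0.5,131,0],"dr":[0,0,0],"jaw":32},{"slide":[0.5,131,40],"dr":[0,0,0],"jaw":32},{"slide":[0.5,131,80],"dr":[0,0,0],"jaw":32},{"slide":[0.5,131,110],"dr":[0,0,0],"jaw":32},{"slide":[0.5,131,110],"dr":[0,0,0],"jaw":32}])

```text
clock: 11.4
position: [491.5, -353.5, 140.6]
ee_rot: [-0.454, 0.891, 0.002, -0.002]
contact_force: [0.5, 0.4, 0.3]
gripper_width: 31.7
grasp_force: 0.0
```

```bash
python3 - <<'E'
from h import *
s=arm.read_state();print(s["clock"],s["position"],s["contact_force"],s["gripper_width"])
a=optics.get_image("scene")[120:240,280:400]
cv2.imwrite("pics/g.png",cv2.resize(a,None,fx=4,fy=4,interpolation=cv2.INTER_CUBIC))
E
```

```text
11.4 [ 491.48995318 -353.50502332  140.63598651] [0.49845779 0.38688996 0.25805785] 31.68646152023527
```

View pics/g.png

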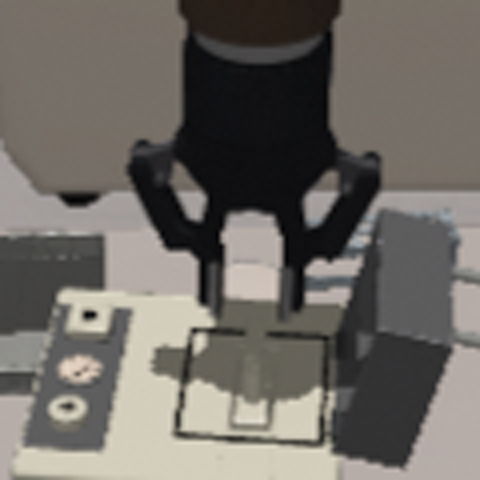

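Fingers straddle the tab, and the hood leans back clear. Descend with a small correction and grip.

Emit:
step_arm(motion=[{"slide":[0,-1.5,12],"dr":[0,0,0],"jaw":26},{"slide":[0,-1.5,24],"dr":[0,0,0],"jaw":26},{"slide":[0,-1.5,36],"dr":[0,0,0],"jaw":26},{"slide":[0,-1.5,48],"dr":[0,0,0],"jaw":26},{"slide":[0,-1.5,48],"dr":[0,0,0],"jaw":26},{"slide":[0,-1.5,48],"dr":[0,0,0],"jaw":10},{"slide":[0,-1.5,48],"dr":[0,0,0],"jaw":2},{"slide":[0,-1.5,48],"dr":[0,0,0],"jaw":2}])

```text
clock: 12.45
position: [494.7, -355.2, 95.0]
ee_rot: [-0.454, 0.891, -0.0, 0.0]
contact_force: [-0.8, 1.3, -0.6]
gripper_width: 9.0
grasp_force: 62.0
```

Tab gripped. Draw it up.

Emit:
step_arm(motion=[{"slide":[0,0,-8],"dr":[0,0,0],"jaw":2},{"slide":[0,0,-20],"dr":[0,0,0],"jaw":2},{"slide":[0,0,-35],"dr":[0,0,0],"jaw":2},{"slide":[0,0,-52],"dr":[0,0,0],"jaw":2},{"slide":[0,0,-70],"dr":[0,0,0],"jaw":2},{"slide":[0,0,-88],"dr":[0,0,0],"jaw":2},{"slide":[0,0,-105],"dr":[0,0,0],"jaw":2},{"slide":[0,0,-120],"dr":[0,0,0],"jaw":2}])

```text
clock: 13.45
position: [494.7, -355.2, 216.4]
ee_rot: [-0.454, 0.891, -0.0, 0.0]
contact_force: [1.0, -0.4, -0.8]
gripper_width: 8.8
grasp_force: 62.0
```

Over to the tray, turning 9.3°.

Emit:
step_arm(motion=[{"slide":[-12,12,0],"dr":[0,0,-0.1],"jaw":2},{"slide":[-32,33,0],"dr":[0,0,-0.25],"jaw":2},{"slide":[-55,57,0],"dr":[0,0,-0.4],"jaw":2},{"slide":[-78,81,0],"dr":[0,0,-0.6],"jaw":2},{"slide":[-101,105,0],"dr":[0,0,-0.8],"jaw":2},{"slide":[-124,129,0],"dr":[0,0,-1],"jaw":2},{"slide":[-142,148,0],"dr":[0,0,-1.1],"jaw":2},{"slide":[-153,158.5,0],"dr":[0,0,-1.16],"jaw":2}])

```text
clock: 14.45
position: [455.3, -136.7, 214.4]
ee_rot: [-0.525, 0.851, 0.0, -0.0]
contact_force: [0.5, 0.3, -0.8]
gripper_width: 8.7
grasp_force: 61.9
```

Emit:
step_arm(motion=[{"slide":[0,0,5],"dr":[0,0,0],"jaw":2},{"slide":[0,0,15],"dr":[0,0,0],"jaw":2},{"slide":[0,0,24],"dr":[0,0,0],"jaw":2},{"slide":[0,0,28],"dr":[0,0,0],"jaw":2},{"slide":[0,0,28],"dr":[0,0,0],"jaw":2},{"slide":[0,0,28],"dr":[0,0,0],"jaw":2},{"slide":[0,0,28],"dr":[0,0,0],"jaw":2},{"slide":[0,0,28],"dr":[0,0,0],"jaw":2}])

```text
clock: 15.45
position: [456.5, -138.2, 187.1]
ee_rot: [-0.524, 0.851, -0.0, 0.0]
contact_force: [0.2, 0.3, -1.7]
gripper_width: 8.7
grasp_force: 61.9
```

```bash
python3 - <<'E'
from h import *
s=arm.read_state();print(s["clock"],s["position"],s["contact_force"],s["gripper_width"],s["grasp_force"],s["joint_vel"].round(3))
a=optics.get_image("scene")[120:260,220:400];b=optics.get_image("top")[120:260,205:405]
f=lambda x:cv2.resize(x,(800*x.shape[1]//380,800*140//380),interpolation=cv2.INTER_CUBIC)
cv2.imwrite("pics/fin.png",np.hstack([f(a),f(b)]))
E
```

```text
15.45 [ 456.54133259 -138.21139437  187.05326063] [ 0.21984645  0.30945255 -1.6667318 ] 8.71817350030001 61.93039298057556 [-0.     0.001 -0.001  0.001  0.002 -0.   ]
```

View pics/fin.png

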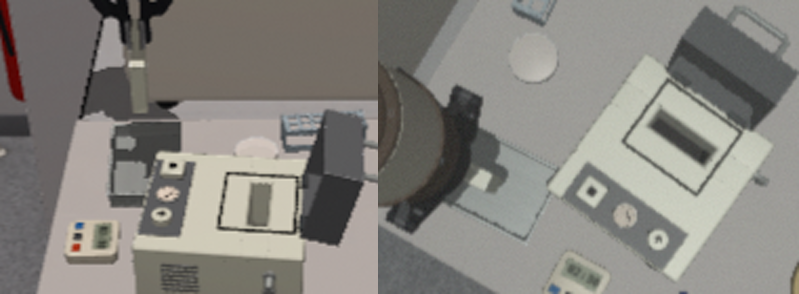

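The slot is empty and the hood open, with the cartridge hanging upright over the tray. Timer and petri dish are where they were; the beaker lies outside these crops, but nothing went near it. Handing in.

```bash
python3 -c "
from bench import arm
print(arm.job_done())"
```

```text
the job is handed in; nothing more can be done
None
```

I handed the job in at about 15.5 s, with no verdict reported back: stop and vent keys pressed in order, cover swung open and staying open, and the cartridge held still and upright, lined up about 10 cm above mid-tray.

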